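# Slide the carrier board round the bench posts into the dust hood, up to its sprung stop

### The arm

A 6-joint arm with a two-finger parallel gripper is mounted at the origin on the work surface. World frame = base frame: x ahead of the robot, y to its left, z up, the work surface at z = 0. Lengths are in m, angles in degrees, forces in N, time in s.
With the tool pointing down it reaches from about 0.3 to 0.775 m from the base axis. Payload 14.6 kg.
Tool frame: the origin (TCP) lies on the mounting face of the last link; the fingertips stand 199 mm ahead of it and the grasp point (between the pads) lies 180 mm ahead of it; z points along the fingers, y is the direction in which the jaws open and shut (so a half turn about z gives the same grasp; the last joint's range is limited). The gripper opens to 94 mm and grips with 3 to 60 N. Pads are 16 mm wide; open, the fingers measure 119 mm over their backs; the gripper's body (75 mm by 177 mm) begins 78 mm behind the grasp point.
Start: joints at [-67.701, 17.183, 87.147, -0, 75.671, -3.816], TCP at [0.242, -0.494, 0.405] pointing down, gripper open.
Joint ranges: [-173.82, 173.82], [-45.26, 126.66], [13.44, 144.39], [-59.66, 239.66], [0, 175.72], [-146.38, 146.38]. Speed limits (degrees/s): [127.2, 127.2, 147.25, 180, 180, 180].

### API

Orientations are given as [roll, pitch, yaw] about the fixed x, y, z axes, in that order (R = Rz(yaw) Ry(pitch) Rx(roll)).
In Python, from cell import ctrl gives the robot as it stands. Calls block until the motion is done:
- ctrl.move_ptp(position, orientation): joint-space move of the TCP to a pose.
- ctrl.move_linear(position, frame=None, speed=0.15, threshold=None): straight line of the TCP; frame=None keeps the orientation; speed is the mean speed in m/s. With threshold (N) it stops when the force on the tool has changed by that much, and returns True; else False.
- ctrl.goto_joints(angles): joint-space move.
- ctrl.grip(opening): opening from 0.0 (shut) to 1.0 (fully open); the grip force is fixed at half the most; returns when the fingers have stopped.
- ctrl.hold(seconds).
- ctrl.solve_ik(position, orientation): joint angles nearest the present ones, or None.
- ctrl.read_state(): the state.
- ctrl.snapshot(name): name is "side" or "top"; returns a dict with "color" (420x560x3 uint8, red, green, blue), "fov_y" (degrees; the focal length in pixels is half the picture's height over the tangent of half this angle, whatever the lens; pixels are square), "cx", "cy" (the principal point, pixels), "world_to_cam" (4x4, takes a point from world to camera coordinates). Camera axes: x right, y up, looking along -z (the intrinsics and any distortion apply to the point x, -y, -z); pixel columns grow to the right and rows downward; lengths in m; the calibration is good to about 2 mm. A picture is of the moment at which its call begins. There is no depth.
A pose or a line that the arm cannot do raises ctrl.MotionError and nothing moves.
- ctrl.finish_job(): hands the job in, once; it reports no verdict.
The state is a dict: "time_s": time; "joints": joint angles; "joint_velocities": joint speeds; "joint_torque": joint torques, N m; "eef_pos": TCP position; "ee_rot": TCP orientation; "contact_force": force on the tool from outside, world axes, zero at the start; "wrist_torque": the same for the moment, N m; "width": opening from 0.0 (shut) to 1.0 (fully open).
Only numpy, scipy, OpenCV 4.12 (cv2) and the standard library are available. Lean on these libraries where they do the work, as an engineer would, in place of code of your own. Each camera call takes 0.05 s, during which the arm holds its last target.

### The job

Push the plywood carrier board flat along the bench, in between the fixed posts and then red edge first into the mouth of the green dust hood, without lifting it, without it or the arm touching the posts or the hood, and without disturbing the box of blanks, the jar or the mug. Feel for the sprung stop hidden inside, press the board squarely against it with about 10 N for a second, then let go gently so that the board stays resting against the stop.

Things in the scene. Friction and masses are not known exactly. Their poses are not given: they have to be found in the camera images.
- carrier_mid (a point): Centre of the loose plywood carrier board, 140 mm long (x), 110 wide (y), 36 thick, 0.3 to 0.54 kg, flat on the bench, 3 mm thin blanks on top; too wide to grip, pushed on its side faces. Point 18 mm above the bench; x points to the red-striped front edge. Friction: a few newtons, varies. Starts left or right of the lane, turned up to 0.25 rad from the hood's direction.
- carrier_front (a point): Middle of the board's front face (red stripe), 70 mm ahead of its centre, 18 mm above the bench; same axes. The rear face, which is pushed, lies 70 mm behind the centre. Fingers that sag under load drag its edge down and jam it on the bench before the stop gets the force: watch the vertical force while pressing and ease upward to keep it under about 4 N.
- hood: Green dust hood fixed to the bench. Origin on the bench at the middle of its open mouth; x points straight into the hood, y along the mouth, z up. Mouth 170 mm wide and 80 mm high inside; roof top 86 mm above the bench; 170 mm deep; flanges 4 mm thick reach 116 mm either side. Two posts stand about 35 mm and two about 255 mm before the mouth, each about 100 mm off the middle line.
- lane (a point): Point on the bench 145 mm straight before the mouth (hood's axes): middle of the crosswise lane between the nearer and farther posts. The board, parallel to the hood and centred in the lane, passes the posts crosswise with some 18 mm to spare each side, then goes into the mouth between the two posts nearest it. Board and box of blanks lie about 250 mm to either side of this point.
- stopwall: Hood's rear wall with the sprung stop under the roof. Same origin and axes as the hood; wall 162 mm behind the mouth. Black rubber pad 100 mm wide, 6 to 32 mm above the bench; its relaxed face lies 37 to 82 mm behind the mouth, set anew each time, not shown: feel for it. Gives up to 20 mm, 3 N per mm, no preload. Press 6 to 16 N, over 20 N spoils it. Let go slowly: friction holds the board there.
- bobbin: Fixed post: brown abrasive bobbin, largest diameter 32 mm, 55 mm high. Origin on the bench on its axis. Any of the four posts may stand at any of the four places.
- glue_pot: Fixed post: white pot with orange cap, diameter 32 mm, 52 mm high. Origin on the bench on its axis.
- wood_dog: Fixed post: dark wooden bench dog with brass band, diameter 32 mm, 48 mm high. Origin on the bench on its axis.
- steel_dog: Fixed post: steel bench dog, diameter 32 mm, 50 mm high. Origin on the bench on its axis.
- blank_box: Loose cardboard box of spoon blanks, 120 x 100 x 65 mm, on the other side of the lane from the board; leave alone. Origin at the centre of its underside.
- oil_jar: Loose amber jar, diameter 60 mm, 85 mm high, left of the hood; leave alone. Origin at the centre of its underside.
- tea_mug: Loose blue mug, diameter 76 mm, 85 mm high, right of the hood; leave alone. Origin at the centre of its underside.
Mind the look-alikes: they are no part of the job. Of the things that look like the part that bears carrier_mid, take the one that is farthest from the robot's base at the start.

How it is judged (in metres and radians):
On the way:
1. the board is pressed squarely against the sprung stop with 4 to 17 N for 0.4 s (contact force between carrier and stopwall between 4 and 17 N and x of carrier_front in the frame of hood above 0.03 m and angle between the x axis of carrier_mid and the x axis of hood, either way round below 0.09 rad), for 0.4 s.
At the end, for the whole second after the job is handed in: The board lies flat and at rest in the hood, red edge first, its front edge against the sprung stop pad (still touching it), its centre within 15 mm of the hood's middle line and parallel to it within 0.09 rad (contact force between carrier and stopwall above 0.2 N and x of carrier_front in the frame of hood above 0.033 m and y of carrier_mid in the frame of hood between -0.015 and 0.015 m and z of carrier_mid in the frame of hood below 0.022 m and angle between the x axis of carrier_mid and the x axis of hood, either way round below 0.09 rad and angle between carrier_mid's own z axis and vertical below 0.05 rad and linear speed of carrier below 0.01 m/s).
It fails at once if the board or the robot touches one of the fixed posts (contact force between anything else and bobbin above 0.5 N or contact force between anything else and glue_pot above 0.5 N or contact force between anything else and wood_dog above 0.5 N or contact force between anything else and steel_dog above 0.5 N).
It fails at once if the board or the robot touches the hood (contact force between anything else and hood above 0.5 N).
It fails at once if the stop is pressed with more than 20 N, or by the robot itself (contact force between carrier and stopwall above 20 N or contact force between any of the fingers, the arm and stopwall above 0.5 N).
It fails at once if the board is lifted or tipped (height (world z) of carrier_mid above 0.028 m or angle between carrier_mid's own z axis and vertical above 0.12 rad).
It fails at once if the box of blanks, jar or mug is moved by more than 15 mm (distance of any of blank_box, oil_jar, tea_mug from where it was at the start of the episode above 0.015 m).
It also fails if it takes over 72 s, if anything falls off the work surface, if the arm or the gripper's body presses on something with over 40 N, if the wrist force passes 120 N, or if a joint passes its speed limit or range.

## Working session

There is one attempt and no reset: what is moved stays moved. The work goes in short steps, each a Python script; the robot and the scene stay as the last script left them, time stands still between calls to the robot, and variables do not carry over. Pictures are saved under pics/ and viewed, and the job is handed in when it is done.

```bash
ls; mkdir -p pics
python3 - <<'E'
from cell import ctrl
import cv2
for n in("top","side"):
    s=ctrl.snapshot(n); cv2.imwrite(f"pics/{n}0.png",s["color"][:,:,::-1]); print({k:v for k,v in s.items() if k!="color"})
print(ctrl.read_state())
E
```

```text
pics
{'fov_y': 54.66304058052105, 'cx': 281.9652748906942, 'cy': 203.16167343528252, 'world_to_cam': array([[ 5.65470794e-02, -9.98399499e-01,  9.31842636e-04,
         7.46419428e-02],
       [ 9.76896717e-01,  5.55218269e-02,  2.06373764e-01,
        -5.18940099e-01],
       [-2.06095200e-01, -1.07595196e-02,  9.78472790e-01,
        -9.68307934e-01],
       [ 0.00000000e+00,  0.00000000e+00,  0.00000000e+00,
         1.00000000e+00]])}
{'fov_y': 43.255979789441675, 'cx': 278.84222802139163, 'cy': 212.38166837649482, 'world_to_cam': array([[ 0.99630584, -0.08225278,  0.02468109, -0.51092603],
       [ 0.02525594,  0.55534296,  0.83123783, -0.09342431],
       [-0.08207809, -0.82754376,  0.5553688 , -1.34439012],
       [ 0.        ,  0.        ,  0.        ,  1.        ]])}
{'time_s': 0.1, 'joints': array([-6.76988047e+01,  1.72117828e+01,  8.71781979e+01,  1.60329617e-04,
        7.56714801e+01, -3.81801787e+00]), 'joint_velocities': array([ 0.09031925, -0.14775382, -0.02191487, -0.10185078, -0.1072505 ,
        0.0465719 ]), 'joint_torque': array([ 3.32320442e-04, -5.32647943e+01, -3.53284121e+01,  7.08558387e-02,
        2.34676333e-02, -6.13867860e-05]), 'eef_pos': array([ 0.24209668, -0.4938082 ,  0.40413856]), 'ee_rot': array([-1.79938686e+02, -4.24748284e-03,  2.61191712e+01]), 'contact_force': array([ 0.37863334, -0.54285985, -0.63704036]), 'wrist_torque': array([-0.00108188,  0.00239418,  0.01147997]), 'width': 0.999311980521627}
```

View pics/top0.png

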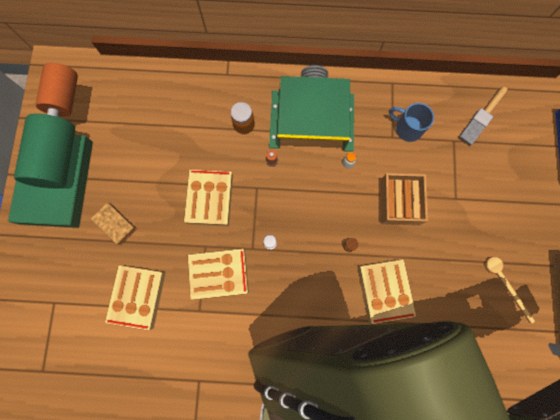

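View pics/side0.png

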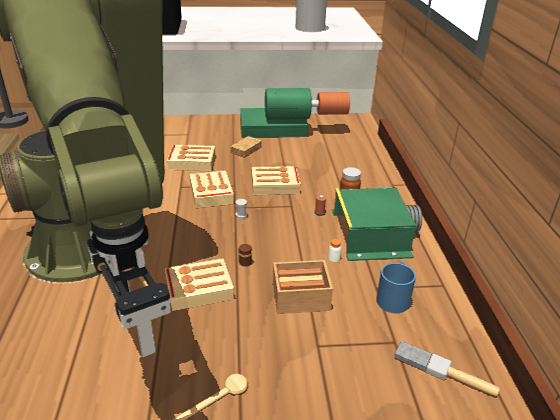

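Top view: four boards; the one at (208,197) with its red edge toward the hood at (210,171) looks like the right one. The hood mouth is the yellow edge at about (315,137), and the posts are at (272,158), (350,160), (270,242) and (351,244). I'll zoom in and measure.

```bash
cat > h.py <<'E'
import numpy as np, cv2
def f(s): return s["color"].shape[0]/2/np.tan(np.radians(s["fov_y"])/2)
def ray(s,u,v,z):
    F=f(s); T=s["world_to_cam"]; R=T[:3,:3]; t=T[:3,3]
    d=R.T@np.array([(u-s["cx"])/F,-(v-s["cy"])/F,-1.]); c=-R.T@t
    return c+d*(z-c[2])/d[2]
def proj(s,p):
    q=s["world_to_cam"][:3]@np.append(p,1.); F=f(s)
    return np.array([s["cx"]+F*q[0]/-q[2], s["cy"]-F*q[1]/-q[2]])
E
python3 - <<'E'
import cv2,pickle
from h import *
from cell import ctrl
S={n:ctrl.snapshot(n) for n in("top","side")}; pickle.dump(S,open("s0.pkl","wb"))
def boards(s,tag,z):
    hsv=cv2.cvtColor(s["color"],cv2.COLOR_RGB2HSV)
    return hsv
t=S["top"]
for u,v in[(208,197),(217,273),(135,297),(387,290)]:
    p=ray(t,u,v,.036); print(u,v,p.round(3),np.hypot(p[0],p[1]).round(3))
c=cv2.resize(t["color"][60:260,170:370],None,fx=3,fy=3,interpolation=cv2.INTER_CUBIC); cv2.imwrite("pics/z1.png",c[:,:,::-1])
c=cv2.resize(S["side"]["color"][130:290,190:430],None,fx=3.3,fy=3.3,interpolation=cv2.INTER_CUBIC); cv2.imwrite("pics/z2.png",c[:,:,::-1])
E
```

```text
208 197 [0.523 0.295 0.036] 0.6
217 273 [0.332 0.254 0.036] 0.419
135 297 [0.264 0.449 0.036] 0.521
387 290 [ 0.315 -0.165  0.036] 0.356
```

View pics/z1.png

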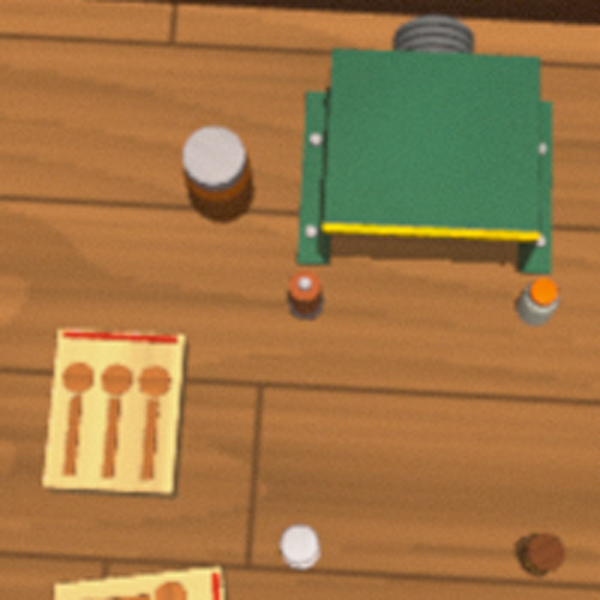

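View pics/z2.png

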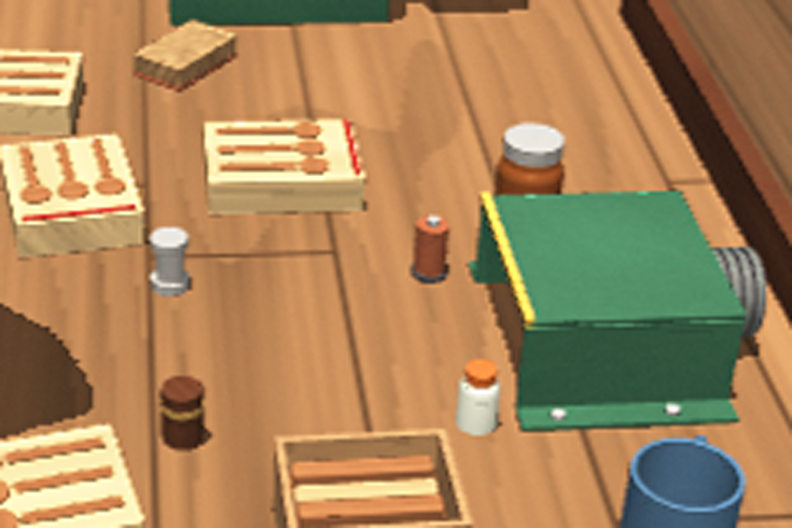

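Top crop: the board is at about (208,197), its red edge at (210,171). The yellow roof lip runs from (278,135) to (349,139). The distance ranking confirms it: at 0.60 m this board is the farthest of the four. Next I fit the outlines on their planes.

```bash
cat >> h.py <<'E'
K=8
def mask_contour(s,box,fn):
    u0,v0,u1,v1=box
    c=cv2.resize(s["color"][v0:v1,u0:u1],None,fx=K,fy=K,interpolation=cv2.INTER_CUBIC)
    m=fn(cv2.cvtColor(c,cv2.COLOR_RGB2HSV).astype(int),c.astype(int)).astype(np.uint8)*255
    m=cv2.morphologyEx(m,cv2.MORPH_CLOSE,np.ones((9,9)))
    cs,_=cv2.findContours(m,cv2.RETR_EXTERNAL,cv2.CHAIN_APPROX_NONE)
    k=max(cs,key=cv2.contourArea)[:,0].astype(float)
    return (k+.5)/K-.5+[u0,v0], m
def onplane(s,pts,z): return np.array([ray(s,*p,z) for p in pts])[:,:2]
E
python3 - <<'E'
import pickle
from h import *
S=pickle.load(open("s0.pkl","rb")); t=S["top"]; sd=S["side"]
def rep(n,P):
    r=cv2.minAreaRect((P*1000).astype(np.float32)); b=cv2.boxPoints(r); print(n,np.round(r[0],1),np.round(r[1],1),round(r[2],2)); return b
# board top face
cr=lambda h,c:((c[...,2]>85)&(c[...,0]>170)&(c[...,1]>140))|((h[...,1]>150)&(c[...,0]>150)&(c[...,1]<90))
for nm,s,box in(("top",t,(175,160,240,234)),("side",sd,(245,160,308,200))):
    fn=cr if nm=="top" else (lambda h,c:((c[...,0]>200)&(c[...,1]>180)&(c[...,2]>110))|((h[...,1]>150)&(c[...,0]>150)&(c[...,1]<90)))
    k,m=mask_contour(s,box,fn); cv2.imwrite(f"pics/mb_{nm}.png",m); rep("board "+nm,onplane(s,k,.036))
    rd,_=mask_contour(s,box,lambda h,c:(c[...,0]>150)&(c[...,1]<110)&(c[...,2]<70)&((h[...,0]<4)|(h[...,0]>175)));rep("red "+nm,onplane(s,rd,.036))
yl=lambda h,c:(h[...,0]>22)&(h[...,0]<32)&(h[...,1]>190)&(h[...,2]>170)
for nm,s,box in(("top",t,(260,120,370,150)),("side",sd,(325,180,360,235))):
    k,m=mask_contour(s,box,yl);cv2.imwrite(f"pics/my_{nm}.png",m);rep("yellow "+nm,onplane(s,k,.086))
gr=lambda h,c:(h[...,0]>60)&(h[...,0]<90)&(h[...,1]>90)
for nm,s,box in(("top",t,(260,70,370,160)),("side",sd,(325,180,430,262))):
    k,m=mask_contour(s,box,gr);cv2.imwrite(f"pics/mg_{nm}.png",m);
for n in("mb_top","my_top","mb_side","my_side","mg_top","mg_side"):
    print(n,cv2.imread(f"pics/{n}.png").shape)
E
python3 -c "
import cv2,numpy as np
a=[cv2.resize(cv2.imread(f'pics/{n}.png'),(260,290)) for n in('mb_top','my_top','mg_top','mb_side','my_side','mg_side')]
cv2.imwrite('pics/m.png',np.vstack([np.hstack(a[:3]),np.hstack(a[3:])]))"
```

```text
board top [525.4 296.3] [141.8 112.6] 0.1
red top [590.5 335.3] [1.4 2. ] 3.26
board side [525.1 294.5] [142.6 117. ] 0.53
red side [589.7 298.1] [94.1  4.4] 89.98
yellow top [682.4  34.8] [  7.9 182.1] 0.73Traceback (most recent call last):
  File "<stdin>", line 14, in <module>
  File "h.py", line 17, in mask_contour
    k=max(cs,key=cv2.contourArea)[:,0].astype(float)
      ~~~^^^^^^^^^^^^^^^^^^^^^^^^
ValueError: max() iterable argument is empty
[ WARN:0@0.023] global loadsave.cpp:275 findDecoder imread_('pics/mg_top.png'): can't open/read file: check file path/integrity
Traceback (most recent call last):
cv2.error: OpenCV(4.12.0) /io/opencv/modules/imgproc/src/resize.cpp:4208: error: (-215:Assertion failed) !ssize.empty() in function 'resize'
```

Run:
```python
import pickle
from h import *
S=pickle.load(open("s0.pkl","rb")); t=S["top"]; sd=S["side"]
def rep(n,P):
    r=cv2.minAreaRect((P*1000).astype(np.float32)); print(n,np.round(r[0],1),np.round(r[1],1),round(r[2],2)); print(np.round(cv2.boxPoints(r),1).tolist())
yl=lambda h,c:(h[...,0]>20)&(h[...,0]<34)&(h[...,1]>170)&(h[...,2]>130)
for nm,s,box in(("top",t,(260,120,370,150)),("side",sd,(325,180,360,235))):
    k,m=mask_contour(s,box,yl);cv2.imwrite(f"pics/my_{nm}.png",m);rep("yellow "+nm,onplane(s,k,.086))
gr=lambda h,c:(h[...,0]>60)&(h[...,0]<90)&(h[...,1]>90)
for nm,s,box in(("top",t,(260,70,370,160)),("side",sd,(325,180,430,262))):
    k,m=mask_contour(s,box,gr);cv2.imwrite(f"pics/mg_{nm}.png",m);
    if nm=="top": print("flange corners cand:")
    a=cv2.approxPolyDP((k*8).astype(np.int32),12,True)[:,0]/8.
    for p in a: print(p, ray(s,*p,.086).round(4)[:2], ray(s,*p,.004).round(4)[:2])
a=[cv2.resize(cv2.imread(f'pics/{n}.png'),(260,290)) for n in('mb_top','my_top','mg_top','mb_side','my_side','mg_side')]
cv2.imwrite('pics/m.png',np.vstack([np.hstack(a[:3]),np.hstack(a[3:])]))
# posts triangulate check: (top pix of cap centre, side pix), base
```

```text
yellow top [681.8  35.1] [ 10.  183.3] 0.63
[[675.7999877929688, 126.69999694824219], [677.9000244140625, -56.599998474121094], [687.7999877929688, -56.5], [685.7999877929688, 126.9000015258789]]
yellow side [6.792e+02 1.000e-01] [ 2.7 44.6] 1.45
[[677.2999877929688, 22.399999618530273], [678.5, -22.299999237060547], [681.0999755859375, -22.200000762939453], [680.0, 22.399999618530273]]
flange corners cand:
[281.125  76.625] [0.8437 0.1248] [0.8894 0.1275]
[279.875  90.375] [0.8046 0.1258] [0.8471 0.1286]
[272.125  91.25 ] [0.801  0.1457] [0.8432 0.1502]
[270.125 146.75 ] [0.6499 0.1414] [0.6793 0.1455]
[277.25 146.5 ] [0.6516 0.1236] [0.6811 0.1262]
[275.5  139.25] [0.6705 0.1291] [0.7016 0.1322]
[270.5   137.375] [0.6748 0.142 ] [0.7063 0.1462]
[271.625 133.875] [0.6843 0.1398] [0.7166 0.1437]
[275.75 134.5 ] [0.6832 0.1293] [0.7154 0.1323]
[276.375 128.125] [0.7004 0.1287] [0.7341 0.1317]
[278.375 132.875] [0.688  0.1229] [0.7205 0.1254]
[348.625 135.625] [ 0.6907 -0.0546] [ 0.7235 -0.0671]
[352.125 139.125] [ 0.6819 -0.0636] [ 0.7139 -0.0769]
[352.75  94.25] [ 0.8045 -0.0627] [ 0.847  -0.0759]
[348.75   92.875] [ 0.8078 -0.0523] [ 0.8505 -0.0646]
[348.5    79.125] [ 0.8466 -0.0507] [ 0.8926 -0.0629]
[395.625 188.   ] [0.8456 0.1227] [0.8942 0.2565]
[339.625 189.5  ] [0.6881 0.1213] [0.7195 0.2549]
[352.25  225.375] [ 0.6891 -0.0498] [0.7205 0.0652]
[351.875 229.125] [ 0.685  -0.0656] [0.716  0.0477]
[348.75 230.  ] [ 0.6766 -0.0688] [0.7067 0.044 ]
[347.    243.125] [ 0.6622 -0.1213] [ 0.6907 -0.0142]
[348.25  259.625] [ 0.6533 -0.1828] [ 0.6809 -0.0823]
[412.625 256.75 ] [ 0.8035 -0.1801] [ 0.8474 -0.0793]
[409.875 248.75 ] [ 0.8058 -0.1503] [ 0.85   -0.0463]
[414.75  223.125] [ 0.8485 -0.0476] [0.8974 0.0677]
```

View pics/m.png

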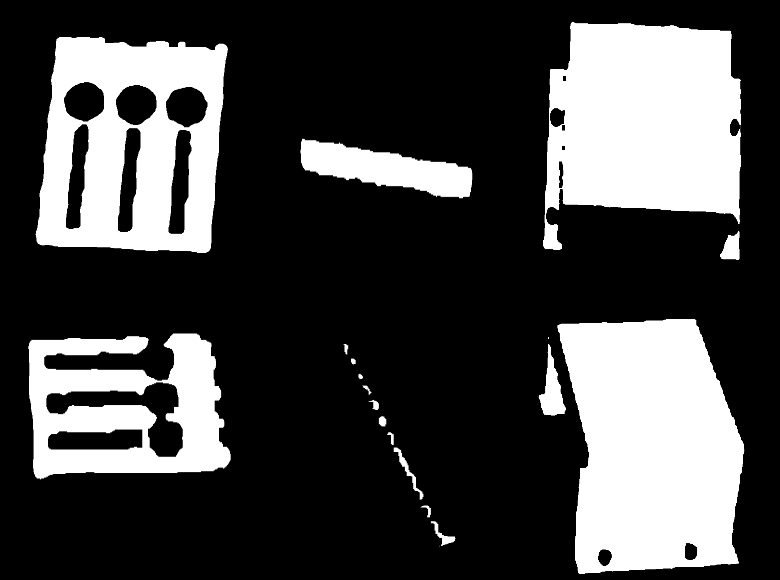

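The masks are good: the board top measures 141.8 x 112.6 mm and the yellow lip is 182 mm wide, which agrees with the sizes given. Next are the posts, using their top centres in both views: (271.7,154.3), (351,157), (269.3,240.7), (351.3,243.3) in the top view.

Run:
```python
import pickle
from h import *
S=pickle.load(open("s0.pkl","rb")); t=S["top"]; sd=S["side"]
M=np.array([.679,.0345]); a=np.radians(.7); R=np.array([[np.cos(a),np.sin(a)],[-np.sin(a),np.cos(a)]])
for n,p,q,z in(("bob",(271.5,154.1),(320.7,196.5),.055),("glue",(350.8,156.8),(335.6,241.9),.052),("steel",(269.1,240.5),(241,201.3),.05),("wood",(351.1,243.1),(245,247),.048)):
    A=ray(t,*p,z)[:2];B=ray(sd,*q,z)[:2]; print(n,A.round(4),B.round(4),"hood:",(R@(A-M)).round(4),(R@(B-M)).round(4))
print("board",R@(np.array([.5254,.2955])-M))
# pixel->hood box, jar, mug not needed. check IK
from cell import ctrl
def W(h): return M+R.T@np.array(h)
for nm,h,yaws in(("side",(-.148,.35),(90.7,-89.3)),("side_end",(-.148,.07),(90.7,-89.3)),("rear",(-.24,0),(.7,-179.3,180.7)),("rear_end",(-.06,0),(.7,-179.3))):
    for y in yaws:
        p=W(h); q=ctrl.solve_ik([*p,.211],[180,0,y]); print(nm,y,p.round(3),None if q is None else np.round(q,1))
```

```text
bob [0.6413 0.1382] [0.6401 0.1367] hood: [-0.0364  0.1041] [-0.0376  0.1026]
glue [ 0.6467 -0.0667] [ 0.6466 -0.0705] hood: [-0.0336 -0.1008] [-0.0336 -0.1046]
steel [0.4185 0.1304] [0.4177 0.1293] hood: [-0.2593  0.0991] [-0.2601  0.098 ]
wood [ 0.4238 -0.073 ] [ 0.4227 -0.0747] hood: [-0.2565 -0.1043] [-0.2576 -0.1061]
board [-0.1503999   0.26285705]
side 90.7 [0.527 0.383] [32.8 41.5 78.1 -0.  60.4 32.1]
side -89.3 [0.527 0.383] None
side_end 90.7 [0.53  0.103] [ 7.1 29.8 98.1 -0.  52.1  6.4]
side_end -89.3 [0.53  0.103] None
rear 0.7 [0.439 0.032] [ -0.7  19.7 113.9  -0.   46.4  88.6]
rear -179.3 [0.439 0.032] [ -0.7  19.7 113.9   0.   46.4 -91.4]
rear 180.7 [0.439 0.032] [ -0.7  19.7 113.9   0.   46.4 -91.4]
rear_end 0.7 [0.619 0.034] [-0.3 38.1 84.1 -0.  57.9 89. ]
rear_end -179.3 [0.619 0.034] [ -0.3  38.1  84.1   0.   57.9 -91. ]
```

Posts, hood and board agree: posts about 35 and 257 mm before the mouth, ±102 mm off the middle line, and the lane middle at −147 mm. The board is already at hood x ≈ −149 mm, y = +263 mm and parallel to within about 1°. So one straight sideways push with spread fingers should do. First I go down beside its left face and take a look.

```bash
cat >> h.py <<'E'
M=np.array([.679,.0345]); YAW=1.0; _a=np.radians(YAW); RH=np.array([[np.cos(_a),-np.sin(_a)],[np.sin(_a),np.cos(_a)]])
def W(x,y,z): return [*(M+RH@np.array([x,y])),z]
def H(p): return RH.T@(np.array(p)[:2]-M)
def st(c,tag=""):
    s=c.read_state(); fh=RH.T@s["contact_force"][:2]
    print(tag,"t%.2f"%s["time_s"],"hood",(H(s["eef_pos"])*1000).round(1),"z%.1f"%(s["eef_pos"][2]*1000),"rot",s["ee_rot"].round(1),"F",fh.round(2),"Fz%.2f"%s["contact_force"][2],flush=True); return s
def pic(c,nm,name):
    s=c.snapshot(nm); cv2.imwrite(f"pics/{name}.png",s["color"][:,:,::-1]); return s
E
python3 - <<'E'
from h import *
from cell import ctrl
x=-.148
ctrl.move_ptp(W(x,.36,.33),[180,0,90+YAW]); st(ctrl,"above")
ctrl.move_linear(W(x,.36,.211),speed=.12); st(ctrl,"down")
ctrl.move_linear(W(x,.34,.211),speed=.06); st(ctrl,"near")
pic(ctrl,"top","t1"); pic(ctrl,"side","s1")
E
```

```text
above t3.46 hood [-147.6  359.4] z330.1 rot [180.   -0.   90.9] F [0.17 0.28] Fz0.03
down t4.60 hood [-147.8  360.1] z211.9 rot [179.9  -0.   91. ] F [ 0.22 -0.48] Fz-0.98
near t5.08 hood [-147.8  339.7] z211.2 rot [180.  -0.  91.] F [ 0.23 -0.41] Fz0.36
```

View pics/s1.png

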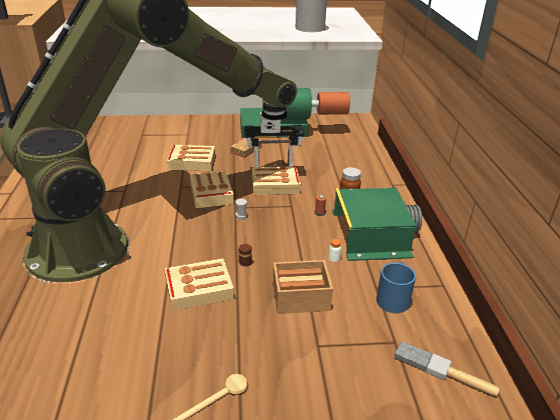

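View pics/t1.png

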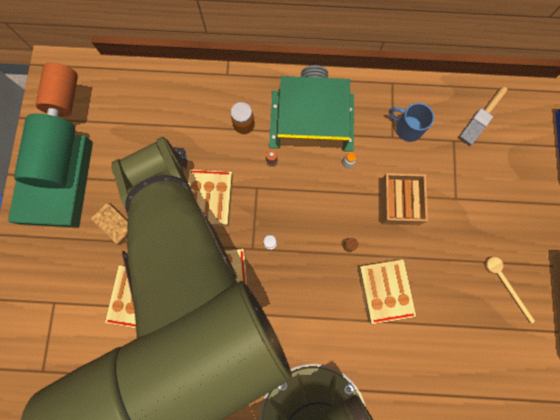

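The side view shows both fingers at (257,155) and (291,155), behind the board's left face, with the board still at (275,180). Now I push sideways, checking force and position along the way.

Run:
```python
from h import *
from cell import ctrl
x=-.148
for y in(.325,.30,.25,.20,.14):
    ctrl.move_linear(W(x,y,.211),speed=.06); st(ctrl,y)
s=pic(ctrl,"side","s2"); pic(ctrl,"top","t2")
import pickle; pickle.dump(s,open("s2.pkl","wb"))
```

```text
0.325 t5.58 hood [-147.9  324.6] z211.1 rot [180.   0.  91.] F [ 0.34 -0.17] Fz-1.56
0.3 t6.15 hood [-147.9  299.7] z211.0 rot [-180.    0.   91.] F [-0.03 -0.07] Fz-0.16
0.25 t7.13 hood [-148.   250.1] z211.1 rot [180.   0.  91.] F [-0.1  -0.52] Fz0.28
0.2 t8.12 hood [-148.   200.1] z211.0 rot [-180.    0.   91.] F [0.29 0.13] Fz-0.31
0.14 t9.27 hood [-148.   140.1] z211.1 rot [180.   0.  91.] F [ 0.53 -0.35] Fz0.43
```

View pics/s2.png

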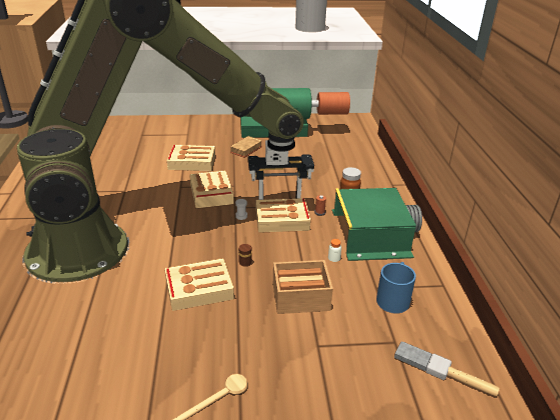

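View pics/t2.png

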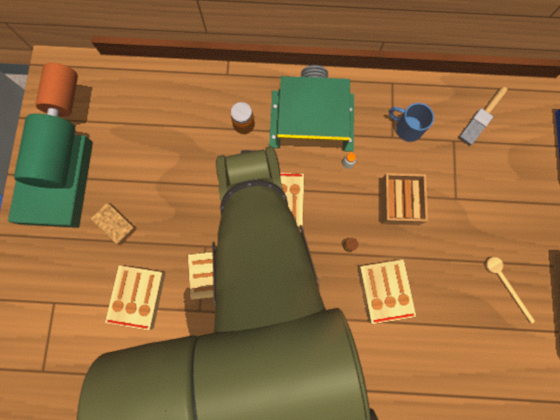

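The board is between the posts, straight, with similar gaps to the bobbin and the steel dog. A quick number check before going on:

Run:
```python
from h import *
import pickle
s=pickle.load(open("s2.pkl","rb"))
c=s["color"][170:245,220:350]; cv2.imwrite("pics/z3.png",cv2.resize(c,None,fx=6,fy=6,interpolation=cv2.INTER_CUBIC)[:,:,::-1])
t=cv2.imread("pics/t2.png")[150:260,240:370]; cv2.imwrite("pics/z4.png",cv2.resize(t,None,fx=5,fy=5,interpolation=cv2.INTER_CUBIC))
```

```text
(no output)
```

View pics/z3.png

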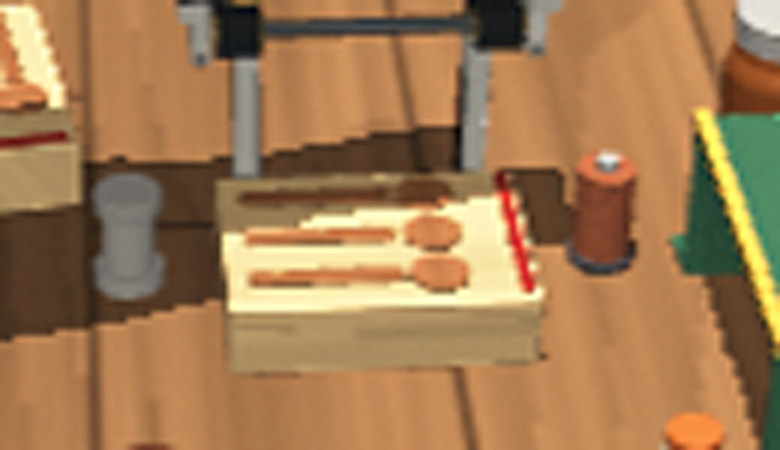

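View pics/z4.png

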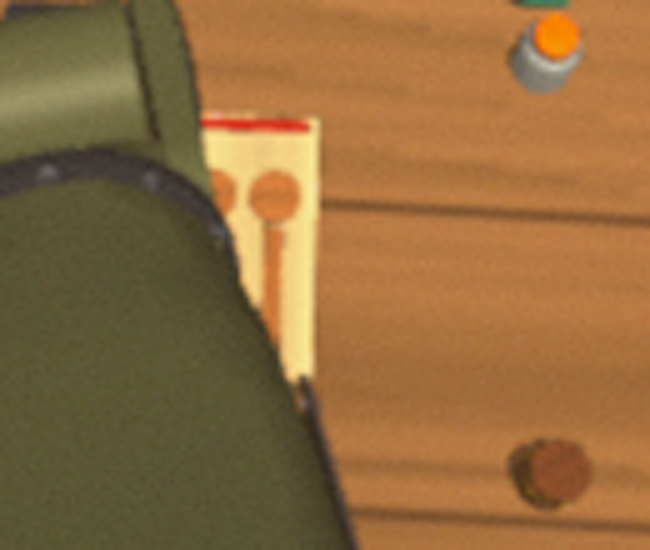

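Run:
```python
from h import *
import pickle
s=pickle.load(open("s2.pkl","rb")); t=pickle.load(open("s0.pkl","rb"))["top"]
print("FR top",H(ray(t,303.6,173.6,.036)),"FR side",H(ray(s,310.2,218.4,.036)),"RR side",H(ray(s,257.7,221.3,.036)))
from cell import ctrl
x=-.148
ctrl.move_linear(W(x,.0635,.211),speed=.05); st(ctrl,"end")
ctrl.move_linear(W(x,.078,.211),speed=.05)
ctrl.move_linear(W(x,.078,.33),speed=.15); st(ctrl,"up")
ctrl.move_ptp(W(-.246,0,.33),[180,0,YAW]); st(ctrl,"ptp")
pickle.dump((pic(ctrl,"top","t3"),pic(ctrl,"side","s3")),open("s3.pkl","wb"))
```

```text
FR top [-0.07931098  0.01924888] FR side [-0.07738716  0.02476754] RR side [-0.21881578  0.0201744 ]
end t11.05 hood [-148.    63.6] z211.0 rot [-180.    0.   91.] F [-0.47 -1.14] Fz-0.25
up t12.43 hood [-148.2   77.9] z329.1 rot [-179.9    0.    91. ] F [-0.76 -0.06] Fz0.63
ptp t13.72 hood [-2.458e+02  1.000e-01] z329.8 rot [-180.     0.     1.1] F [0.05 0.25] Fz0.06
```

View pics/s3.png

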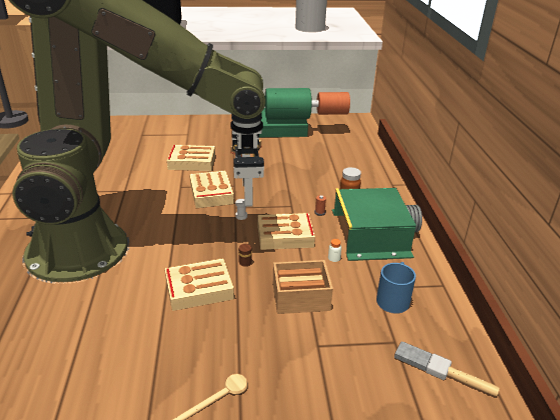

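View pics/t3.png

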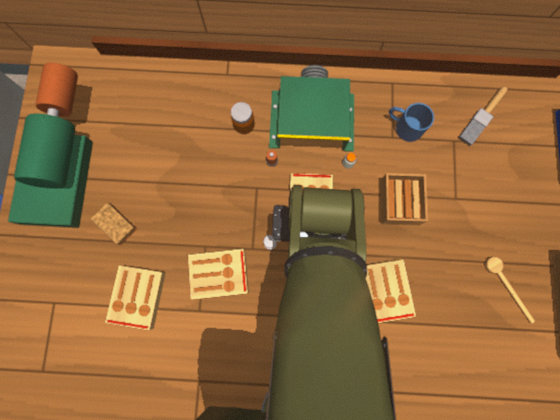

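The side view shows the board between all four posts. Its front edge in the top view runs (290,174)–(332,176). I'll measure it and then go down behind it.

Run:
```python
from h import *
import pickle
t,s=pickle.load(open("s3.pkl","rb"))
c=t["color"][150:220,260:370]; cv2.imwrite("pics/z5.png",cv2.resize(c,None,fx=7,fy=7,interpolation=cv2.INTER_CUBIC)[:,:,::-1])
c=s["color"][180:270,220:350]; cv2.imwrite("pics/z6.png",cv2.resize(c,None,fx=6,fy=6,interpolation=cv2.INTER_CUBIC)[:,:,::-1])
```

```text
(no output)
```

View pics/z5.png

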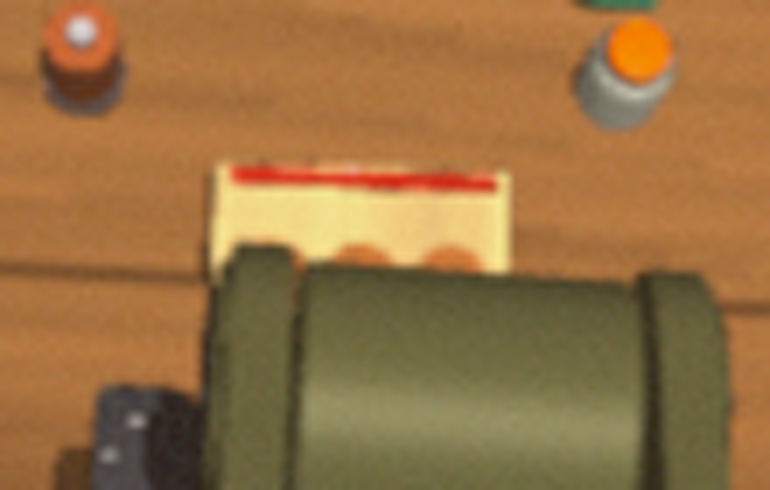

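View pics/z6.png

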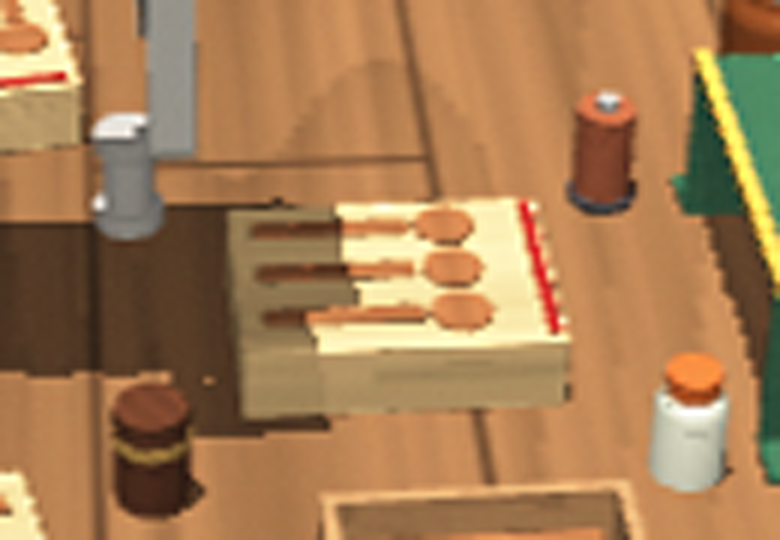

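Run:
```python
from h import *
import pickle
t,s=pickle.load(open("s3.pkl","rb"))
for n,c,p in(("FL t",t,(290.3,172.9)),("FR t",t,(332.5,174.3)),("FL",s,(309.3,212.6)),("FR",s,(314.4,236.8)),("RL",s,(257.8,214.9)),("RR",s,(259.8,239.8))):
    print(n,(H(ray(c,*p,.036))*1000).round(1))
```

```text
FL t [-78.8  53.9]
FR t [-78.2 -55.9]
FL [-75.7  52.7]
FR [-79.  -58.4]
RL [-216.5   50.4]
RR [-219.   -61.9]
```

The board centre is within 1–4 mm of the middle line, rear face at −218 mm. I narrow the fingers, go down behind it, and push it to just short of the nearest possible stop.

```bash
python3 - <<'E'
from h import *
from cell import ctrl
ctrl.grip(.72); st(ctrl,"grip")
ctrl.move_linear(W(-.246,0,.211),speed=.12); st(ctrl,"down")
for x in(-.235,-.20,-.16,-.124):
    ctrl.move_linear(W(x,0,.211),speed=.05); st(ctrl,x)
import pickle
pickle.dump((pic(ctrl,"top","t4"),pic(ctrl,"side","s4")),open("s4.pkl","wb"))
E
python3 -c "
import cv2
c=cv2.imread('pics/s4.png')[150:280,220:420]; cv2.imwrite('pics/z7.png',cv2.resize(c,None,fx=4,fy=4,interpolation=cv2.INTER_CUBIC))"
```

```text
grip t14.43 hood [-246.    0.] z330.0 rot [180.  -0.   1.] F [0.2  0.21] Fz1.00
down t15.57 hood [-245.8   -0. ] z211.5 rot [ 1.8e+02 -1.0e-01  1.0e+00] F [0.34 0.92] Fz-0.87
-0.235 t15.93 hood [-234.7   -0. ] z211.1 rot [180.  -0.   1.] F [-0.39 -0.88] Fz-0.02
-0.2 t16.78 hood [-200.    0.] z211.0 rot [180.  -0.   1.] F [0.21 0.17] Fz-0.47
-0.16 t17.73 hood [-160.    0.] z211.0 rot [180.  -0.   1.] F [-0.6   1.21] Fz-0.60
-0.124 t18.60 hood [-124.   -0.] z211.0 rot [-180.   -0.    1.] F [-0.17  0.11] Fz0.07
```

View pics/z7.png

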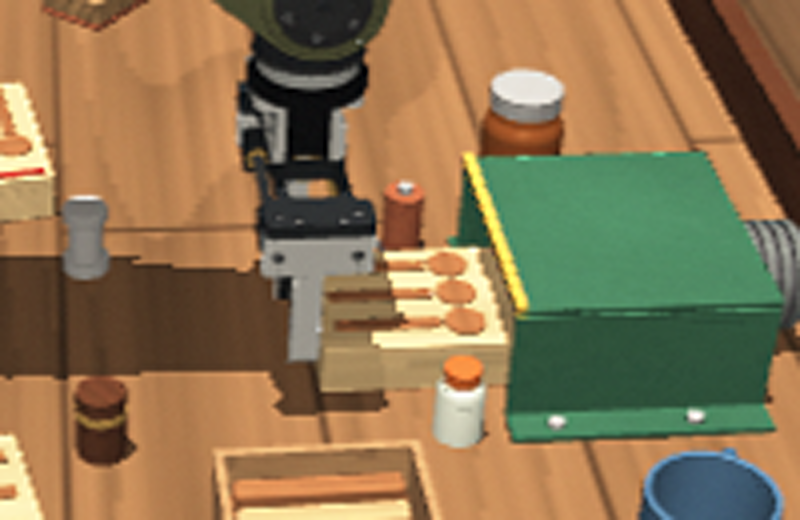

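View pics/t4.png

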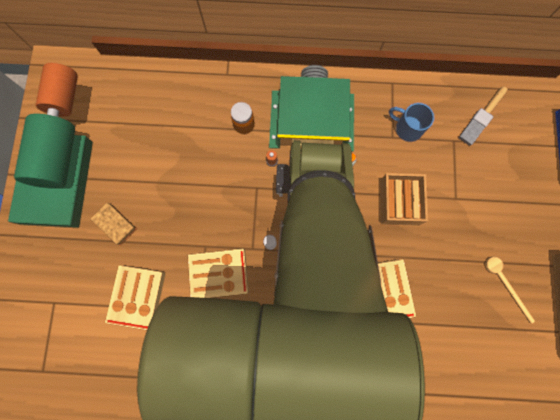

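The board's front has gone under the roof squarely, clear of the bobbin and the glue pot. Now I feel for the stop in small steps.

```bash
cat >> h.py <<'E'
def F(c,n=6,dt=.02):
    a=[]
    for _ in range(n):
        c.hold(dt); a.append(c.read_state()["contact_force"])
    f=np.mean(a,0); return np.append(RH.T@f[:2],f[2])
E
python3 - <<'E'
from h import *
from cell import ctrl
print("base",F(ctrl,10).round(2))
x=-.124
while x<-.055:
    x+=.002
    ctrl.move_linear(W(x,0,.211),speed=.03)
    f=F(ctrl,4); print("%.3f"%x,f.round(2),flush=True)
    if f[0]<-4.5: break
st(ctrl)
E
```

```text
base [-0.07  0.2   0.18]
-0.122 [-0.55 -0.06 -0.05]
-0.120 [-0.7   0.28 -0.28]
-0.118 [-0.32  0.14 -0.68]
-0.116 [-0.4   0.18  0.02]
-0.114 [-0.37  0.05 -0.33]
-0.112 [0.22 0.1  0.07]
-0.110 [-0.42 -0.06 -0.17]
-0.108 [-0.5   0.51 -0.23]
-0.106 [0.13 0.03 0.2 ]
-0.104 [-0.12 -0.17 -0.27]
-0.102 [-0.05  0.07  0.06]
-0.100 [-0.45 -0.19 -0.14]
-0.098 [ 0.04 -0.06  0.07]
-0.096 [0.22 0.16 0.19]
-0.094 [ 0.09 -0.16 -0.08]
-0.092 [-0.02  0.13  0.27]
-0.090 [-0.34 -0.23 -0.11]
-0.088 [-4.41  0.83  1.68]
-0.086 [-9.08  0.65  5.41]
 t24.88 hood [-86.4   0.1] z210.9 rot [-1.8e+02  1.0e-01  1.0e+00] F [-9.14  0.63] Fz5.76
```

Stop felt at tool x ≈ −0.089 (board front about 59 mm behind the mouth). Fz is 5 N, so I ease upward, then adjust the press.

Run:
```python
from h import *
from cell import ctrl
x,z=-.086,.211
f=F(ctrl,4)
for i in range(14):
    if abs(f[2])>1.5: z+=np.clip(f[2]*.0001,-.0004,.0004)
    if f[0]>-10: x+=.0005
    elif f[0]<-12: x-=.0004
    elif abs(f[2])<2: break
    ctrl.move_linear(W(x,0,z),speed=.01)
    f=F(ctrl,5); print("x%.4f z%.4f"%(x,z),f.round(2),flush=True)
st(ctrl)
```

```text
x-0.0855 z0.2114 [-9.62  0.95  3.1 ]
x-0.0850 z0.2117 [-9.85  1.48  1.16]
x-0.0845 z0.2117 [-11.7    1.08   2.75]
x-0.0845 z0.2120 [-10.4    1.16  -0.47]
 t26.28 hood [-85.3   0.1] z211.0 rot [-180.     0.2    1. ] F [-10.43   1.82] Fz-1.27
```

Run:
```python
from h import *
from cell import ctrl
x,z=-.0845,.2120
for i in range(4): ctrl.hold(.3); print("hold",F(ctrl,4).round(2))
import pickle
pickle.dump((pic(ctrl,"top","t5"),pic(ctrl,"side","s5")),open("s5.pkl","wb"))
for i in range(30):
    x-=.0003; f=F(ctrl,4)
    if abs(f[2])>1: z+=np.clip(f[2]*.0001,-.0002,.0002)
    ctrl.move_linear(W(x,0,z),speed=.004)
    f=F(ctrl,4); print("x%.4f z%.4f"%(x,z),f.round(2),"%.1f"%(H(ctrl.read_state()["eef_pos"])[0]*1000),flush=True)
    if f[0]>-.6: break
st(ctrl)
```

```text
hold [-10.13   1.05  -0.63]
hold [-9.76  1.15 -0.53]
hold [-9.93  1.35 -0.59]
hold [-10.19   1.32  -0.16]
x-0.0848 z0.2120 [-8.41  1.53 -1.39] -85.4
x-0.0851 z0.2119 [-6.82  1.68 -1.19] -85.6
x-0.0854 z0.2117 [-6.28  1.56 -1.28] -85.8
x-0.0857 z0.2116 [-5.32  1.01 -0.81] -86.1
x-0.0860 z0.2115 [-5.32  1.46 -0.99] -86.3
x-0.0863 z0.2115 [-4.96  1.75 -1.32] -86.6
x-0.0866 z0.2113 [-4.91  1.27 -1.76] -86.7
x-0.0869 z0.2111 [-4.73  1.32 -1.23] -87.0
x-0.0872 z0.2109 [-4.32  1.63 -1.7 ] -87.2
x-0.0875 z0.2108 [-2.45  1.77 -0.42] -87.4
x-0.0878 z0.2108 [-1.62  1.02  0.52] -87.7
x-0.0881 z0.2108 [0.01 0.38 0.36] -88.0
 t32.45 hood [-88.   -0.1] z210.8 rot [180.  -0.   1.] F [-0.05  0.4 ] Fz0.93
```

Force released gradually, with a clean separation. I back off, lift away and look.

Run:
```python
from h import *
from cell import ctrl
ctrl.move_linear(W(-.093,0,.2108),speed=.01); st(ctrl)
ctrl.move_linear(W(-.125,0,.2108),speed=.05)
ctrl.move_linear(W(-.125,0,.33),speed=.15); st(ctrl)
ctrl.move_ptp([.35,-.25,.38],[180,0,0]); st(ctrl)
import pickle
t,s=(pic(ctrl,"top","t6"),pic(ctrl,"side","s6"));pickle.dump((t,s),open("s6.pkl","wb"))
a=cv2.resize(t["color"][100:220,250:380],None,fx=6,fy=6,interpolation=cv2.INTER_CUBIC);cv2.imwrite("pics/z8.png",a[:,:,::-1][:600])
a=cv2.resize(s["color"][150:280,260:420],None,fx=4.5,fy=4.5,interpolation=cv2.INTER_CUBIC);cv2.imwrite("pics/z9.png",a[:,:,::-1])
```

```text
t33.09 hood [-93.  -0.] z210.9 rot [180.  -0.   1.] F [0.63 0.06] Fz-0.53
 t34.83 hood [-125.2   -0. ] z329.0 rot [-1.8e+02  1.0e-01  1.0e+00] F [ 0.71 -0.31] Fz-0.18
 t36.15 hood [-333.4 -278.4] z379.8 rot [-180.    0.    0.] F [0.43 0.31] Fz0.01
```

View pics/z8.png

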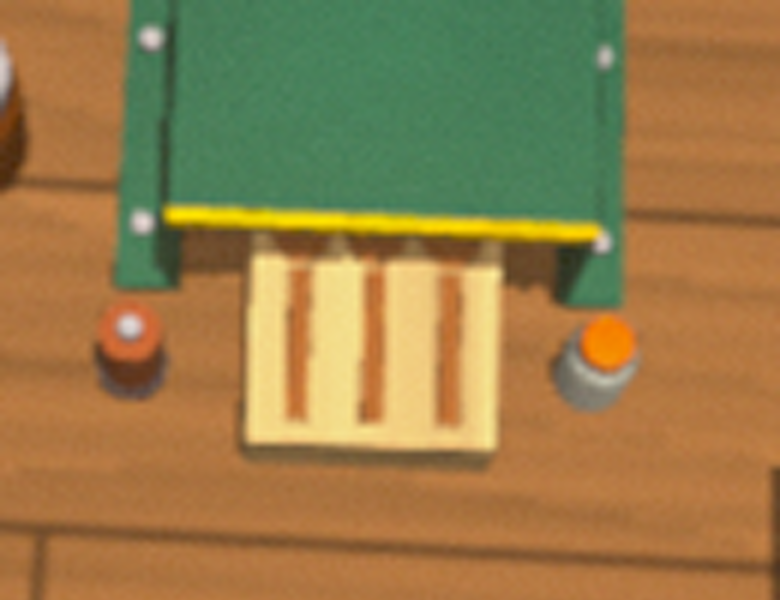

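View pics/z9.png

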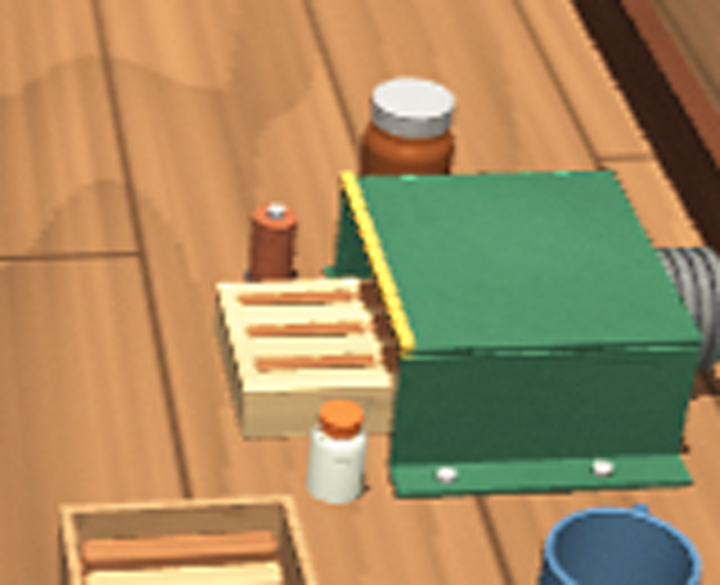

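Run:
```python
from h import *
import pickle
t,s=pickle.load(open("s6.pkl","rb")); t0=pickle.load(open("s0.pkl","rb"))["top"]
print((H(ray(t,290.4,173.4,.036))*1000).round(1),(H(ray(t,332.4,174.6,.036))*1000).round(1))
# side: rear-left, rear-right
for p in((217,285),(243,390)): print((H(ray(s,260+p[0]/4.5-.4,150+p[1]/4.5-.4,.036))*1000).round(1))
d=cv2.absdiff(t["color"],t0["color"]).max(2)
for n,b in(("jar",(228,95,258,135)),("mug",(385,98,438,145)),("box",(380,168,432,226))): print(n,(d[b[1]:b[3],b[0]:b[2]]>40).sum())
```

```text
[-80.1  53.6] [-79.1 -55.7]
[-79.9  51.3]
[-80.7 -56. ]
jar 0
mug 0
box 0
```

The board is centred to 2 mm, parallel, rear face at −80 mm (front at +60 mm). That leaves about 1 mm of pad compression, and the bystanders haven't moved. Handing in.

```bash
python3 -c "
from cell import ctrl
print(ctrl.finish_job())"
```

```text
the job is handed in; nothing more can be done
None
```

The board is in the hood, red edge first, resting against the stop, and the job is handed in at about 36 s of the 72 s. `finish_job` gives no verdict, so I only have my own checks to go on.

**What I did**
- I chose the board farthest from the base (0.60 m). It was already about parallel to the hood, so I pushed it sideways into the lane with spread fingers, then forward into the mouth.
- I felt the stop with the board's front about 59 mm behind the mouth.
- The vertical force rose to about 5.8 N at first contact. That was over the 4 N guide, so I eased up, and it stayed under about 1 N during the hold.
- I held about 10 N for just over a second, backed off in 0.3 mm steps until the force was zero, and withdrew.

**Last checks**
- **Position:** the rear face is about 80 mm before the mouth, so the front is about 60 mm inside. The board's centre is 1–2.5 mm off the middle line, and the angle error is about 0.5°.
- **Stop contact:** the pad looks still pressed by about 1 mm. I inferred this from where the fingers separated; it can't be seen.
- **Other objects:** the top view shows no change at the box, jar or mug. I saw no contact with the posts or hood.
- **Disagreements:** the two cameras differed by 2–4 mm on sideways position. Estimates of the hood's angle ranged from 0.4° to 1.9°, and I used 1.0°. Both are well inside the tolerances.

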